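# Refit the press handle

### The job

The little screw press on the craft desk has lost its handle. Pick up the green handle, the one with the square hole, turn it to match the square brass spindle on top of the press, and lower it fully home so that it sits level on the collar, then let go. Leave the blue round-holed handle and the green glass bottle where they are.

Things in the scene. Friction and masses are not known exactly. Their poses are not given: they have to be found in the camera images.
- handle_center (a point): Loose green handle, flat on the table: this point is its centre, on the bore axis, half-way up (19 mm). Square hub 56 x 56 x 38 mm high with a vertical square through hole 36 x 36 mm, sides along x and y. Arms 16-22 mm thick along +x and -x, 4 mm above this point, black ends, 150 mm overall; grasp the two free faces across y. z up. About 0.25 kg.
- spindle_seat (a point): On the fixed press: centre of the top of the steel collar (46 mm wide), where the hub rests (handle centre then 19 mm above it). A brass square spindle 28 x 28 mm, sides along x and y, rises 44 mm along z, the last 14 mm tapering to 12 mm. Fits at any quarter turn; turns stiffly, 0.3 N m. 142 mm above the table; a crossbeam 36 x 200 mm, at any angle, lies 15 mm below.
- round_handle_center (a point): Centre (half-way up, 19 mm above the table) of the other, wrong handle: round blue hub of 56 mm diameter, 38 mm high, with a round 28 mm hole and the same two arms along x. Leave it where it is.
- bottle: Green glass bottle with a white paper band, diameter 64 mm, 190 mm tall, standing near the press; origin at the centre of its underside, z up. Leave it standing.
Not all that is in view belongs to the job. Leave any red look-alike of the part that bears handle_center alone.

How it is judged:
At the end, for the whole second after the job is handed in: The green square-holed handle sits on the spindle: its centre within 10 mm of the spindle's axis, no more than 8 mm short of resting on the collar (centre less than 27 mm above the seat), level within 10 degrees (horizontal distance between handle_center and spindle_seat below 0.01 m and z of handle_center in the frame of spindle_seat below 0.027 m and angle between handle_center's own z axis and vertical below 0.17 rad); the robot touches nothing.
It fails at once if the blue round-holed handle was moved by more than 30 mm (distance of round_handle_center from where it was at the start of the episode above 0.03 m).
It fails at once if the bottle was moved by more than 30 mm or knocked over (distance of bottle from where it was at the start of the episode above 0.03 m or angle between bottle's own z axis and vertical above 0.4 rad).
It also fails if it takes over 38 s, if anything falls off the work surface, if the arm or the gripper's body presses on something with over 40 N, if the wrist force passes 120 N, or if a joint passes its speed limit or range.

### The arm

A 6-joint arm with a two-finger parallel gripper is mounted at the origin on the work surface. World frame = base frame: x ahead of the robot, y to its left, z up, the work surface at z = 0. Lengths are in m, angles in rad, forces in N, time in s.
With the tool pointing down it reaches from about 0.35 to 0.975 m from the base axis. Payload 4.9 kg.
Tool frame: the origin (TCP) lies at the very end of the fingers, on their centre line; the grasp point (between the pads) lies 19 mm behind it; z points along the fingers, y is the line along which they close (so a half turn about z gives the same grasp; the last joint's range is limited). The gripper opens to 85 mm and grips with 20 to 120 N. Pads are 22 mm wide; open, the fingers measure 114 mm over their backs; the gripper's body (76 mm by 85 mm) begins 54 mm behind the grasp point. The pads swing forward as they close: fully open they stand 13 mm farther back than shut.
Start: joints at [-1.331, 0.053, 1.613, -0, 1.476, -0.119], TCP at [0.219, -0.585, 0.231] pointing down, gripper open.
Joint ranges: [-3.01, 3.01], [-1.01, 2.22], [0.06, 2.58], [-1.02, 4.17], [0.09, 2.62], [-3.14, 3.14]. Speed limits (rad/s): [2.57, 2.57, 3.14, 3.14, 3.14, 3.14].

### API

Orientations are given as a rotation vector (axis times angle).
In Python, from station import * gives the robot as it stands.
- The arm moves only by the shell command python3 -m crank 'ROWS' [OPENING] [FORCE]. ROWS is JSON, a list of rows, each an object with "offset": the shift along the tool's x, y, z in m, a list of three; "twist": the turn, a rotation vector about the tool's x, y, z in degrees, a list of three. In form: [{"offset": [x, y, z], "twist": [rx, ry, rz]}, ...]. A call has 1 to 20 rows; each row is the pose to reach, as a shift and turn from the pose commanded when the call began, along the tool's axes at that moment; what a row does not reach only later rows make up. A row lasts 1/8 s, in which the tool goes at most 62.5 mm and 10.7 degrees, less where a joint would pass 70% of its speed; a pose out of reach is approached as far as the arm can. A call with a gripper value outside its range is refused whole. OPENING is the opening, from 0 (shut) to 1 (fully open), set as the call begins (- or left out, the last holds). The fingers move at their own pace and stop on an object; FORCE is the grip in N (left out, the last holds). Time passes only in rows, so rows that repeat a pose let the fingers close. It gives the time, the measured TCP pose, the force, the opening and the grip force at its end, in the units of the state.
- get_obs(): the state, without advancing time (a new reading comes with each control period).
- get_image(name): name is "scene" or "top" or "wrist"; returns the picture (384x512x3 uint8, red, green, blue); there is no depth.
- get_calibration(name): a dict with "intrinsics" (3x3 intrinsics, pixels), "world_from_camera" (4x4, takes a point from camera to world coordinates); the wrist camera has in their place "tool_from_camera" (4x4, takes a point from camera to tool coordinates, whose origin is the TCP and whose axes are the flange's). Camera axes: x right, y up, looking along -z (the intrinsics and any distortion apply to the point x, -y, -z); pixel columns grow to the right and rows downward; lengths in m; the calibration is good to about 2 mm. A picture is of the moment at which its call begins: read the wrist's pose just before it. get_calibration takes no time and is no camera call.
- finish_job(): hands the job in; it is judged then, once.
Trained networks look in the newest picture that a camera, given by its name, has taken for a name from the list of things; names that differ only in an ending like _2 or _b are one class to them, and where a whole thing is asked for, a point or a joint stands for the part that bears it (a point fixed in the world has none). Each returns a list of dicts, best first, with "confidence" (0 to 1); they miss things now and then, are a little off and sometimes report something else, mostly with a low value. They report only what shows in the picture. A call takes as long as a camera call. They do not tell look-alikes from the thing itself.
- cut_out(query, camera): "region" (384x512 bool, what is visible of it) and "rect" ([centre column, centre row, width, height] in pixels, round what is visible of it).
The state is a dict: "t": time; "q": joint angles; "dq": joint speeds; "effort": joint torques, N m; "tool_pos": TCP position; "tool_rot": TCP orientation; "contact_force": force on the tool from outside, world axes, zero at the start; "wrist_torque": the same for the moment, N m; "opening": finger opening in m; "grip_force": force on a finger pad.
Only numpy, scipy, OpenCV 4.12 (cv2) and the standard library are available. Lean on these libraries where they do the work, as an engineer would, in place of code of your own. Each camera call takes 0.05 s, during which the arm holds its last target. There are 200 camera calls.

## Working session

There is one attempt and no reset: what is moved stays moved. The work goes in short steps, Python scripts to look and compute and a shell command to move; the robot and the scene stay as the last step left them, time stands still between calls to the robot, and variables do not carry over. Pictures are saved under pics/ and viewed, at most 10 in all, crops included, and the job is handed in when it is done.

```bash
mkdir -p pics; cat > h.py <<'E'
from station import *
import numpy as np, cv2
from scipy.spatial.transform import Rotation as R
def cam(n):
    c=get_calibration(n);K=np.array(c["intrinsics"])
    if "world_from_camera" in c: return K,np.array(c["world_from_camera"]),c
    o=get_obs();T=np.eye(4);T[:3,:3]=R.from_rotvec(o["tool_rot"]).as_matrix();T[:3,3]=o["tool_pos"]
    return K,T@np.array(c["tool_from_camera"]),c
def ray(n,uv,z,KT=None):
    K,T=(KT or cam(n))[:2]
    p=np.linalg.solve(K,[uv[0],uv[1],1]);d=T[:3,:3]@(p*[1,-1,-1]);o=T[:3,3]
    return o+d*(z-o[2])/d[2]
def proj(n,P,KT=None):
    K,T=(KT or cam(n))[:2]
    c=(np.asarray(P)-T[:3,3])@T[:3,:3]*[1,-1,-1];q=c@K.T
    return q[...,:2]/q[...,2:]
def save(im,f): cv2.imwrite("pics/"+f,im[...,::-1])
E
python3 - <<'E'
from h import *
a=get_image("top");b=get_image("scene")
for n in("top","scene"):
    K,T,c=cam(n);print(n,{k:v for k,v in c.items() if k not in("intrinsics","world_from_camera")},K[0,0],T[:3,3].round(2))
    for q in("handle_center","spindle_seat","round_handle_center","bottle"):
        for r in cut_out(q,n): print(n,q,round(r["confidence"],2),np.round(r["rect"]))
save(a,"top.png");save(b,"scene.png")
o=get_obs();print(o["t"],o["tool_pos"],o["tool_rot"],o["opening"])
E
```

```text
top {} 359.9465902068641 [ 0.44 -0.07  1.1 ]
top handle_center 0.95 [277. 240.  19.  54.]
top handle_center 0.94 [349. 205.  24.  50.]
top handle_center 0.7 [139. 204.  22.  19.]
top handle_center 0.58 [391. 278.  29.  56.]
top spindle_seat 0.57 [140. 204.  21.  15.]
top round_handle_center 0.59 [269. 181.  50.  22.]
top round_handle_center 0.56 [348. 204.  24.  52.]
top bottle 0.56 [230. 110.  28.  35.]
scene {} 462.1450802458322 [1.3  0.31 1.31]
scene handle_center 0.75 [194. 120.  28.  26.]
scene handle_center 0.69 [258. 174.  18.  37.]
scene handle_center 0.59 [191. 172.  22.  31.]
scene handle_center 0.31 [241. 217.  44.  24.]
scene spindle_seat 0.68 [357. 221.  18.  18.]
scene round_handle_center 0.67 [243. 217.  44.  21.]
scene bottle 0.79 [247. 271.  20.  42.]
0.5 [ 0.2194583  -0.58515871  0.23125128] [-3.09108539e+00 -5.60576989e-01  4.67872767e-06] 0.08507642709550041
```

View pics/top.png

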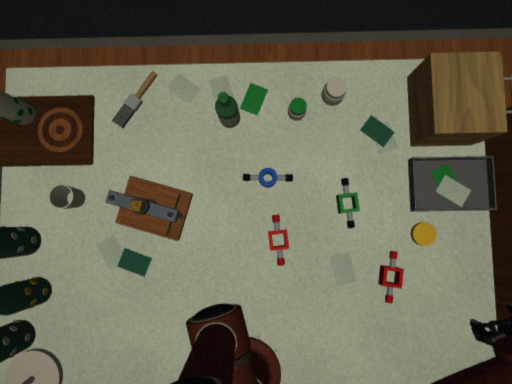

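View pics/scene.png

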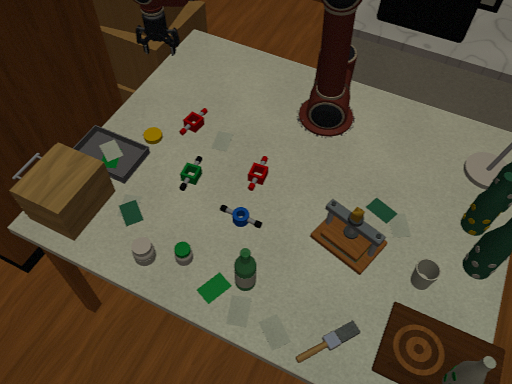

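The top view shows the green handle at (348,203), the press spindle at about (140,206), and the bottle at (228,110). These could be mistaken for the handle: red ones at (278,240) and (391,277), and the blue round one at (268,177). I choose the green one at (348,203) and check it in a close crop.

```bash
python3 - <<'E'
from h import *
a=cv2.imread("pics/top.png");s=cv2.imread("pics/scene.png")
def crop(im,u,v,r=32): return cv2.resize(im[v-r:v+r,u-r:u+r],(380,380),interpolation=cv2.INTER_CUBIC)
cv2.imwrite("pics/crop.png",np.hstack([crop(a,348,203),crop(a,142,207)]))
KT=cam("top")
m=max((r for r in cut_out("handle_center","top") if abs(r["rect"][0]-349)<8),key=lambda r:r["confidence"])["region"]
v,u=np.nonzero(m);P=np.array([ray("top",(x,y),.028,KT) for x,y in zip(u,v)])[:,:2]
(c,sz,ang)=cv2.minAreaRect(P.astype(np.float32)*1000);print("handle",c,sz,ang)
hsv=cv2.cvtColor(a,cv2.COLOR_BGR2HSV)
g=cv2.inRange(hsv,(45,120,50),(80,255,255));g[:170]=0;g[:,:330]=0;g[:,370:]=0;g[235:]=0
v,u=np.nonzero(g);P=np.array([ray("top",(x,y),.035,KT) for x,y in zip(u,v)])[:,:2]
r=cv2.minAreaRect(P.astype(np.float32)*1000);print("green hub",r)
for uv in[(347.5,180.5),(351,225)]: print("end",ray("top",uv,.023,KT))
print("spindle",ray("top",(140,206),.18,KT), ray("scene",(357,213),.186))
for uv in [(108,197),(176,214)]: print("beam",ray("top",uv,.127,KT))
print("bottle",ray("top",(228,117),.0,KT),"red",ray("top",(278,240),.02,KT),"blue",ray("top",(268,177),.02,KT))
E
```

```text
handle (496.2893371582031, -316.2284240722656) (65.1469955444336, 145.94833374023438) 88.04191589355469
green hub ((496.05743408203125, -315.4335021972656), (52.73806381225586, 55.60175704956055), 6.0874223709106445)
end [ 0.56234173 -0.31835342  0.023     ]
end [ 0.42905758 -0.32387676  0.023     ]
spindle [0.48856429 0.25241838 0.18      ] [0.50800137 0.26934936 0.186     ]
beam [0.51760209 0.35862725 0.127     ]
beam [0.46794945 0.17258709 0.127     ]
bottle [0.77156822 0.04099305 0.        ] red [ 0.38828898 -0.106113    0.02      ] blue [ 0.57790564 -0.07998331  0.02      ]
```

View pics/crop.png

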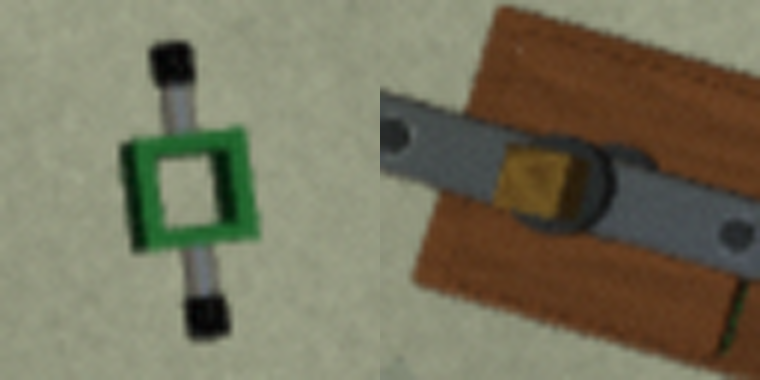

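The crop confirms a green hub with a square hole, yawed about 7° to world x. The brass spindle is at crop (541,180), top-view pixel (137,205). Now I move above the handle and take a close look.

```bash
python3 -m crank '[{"offset":[0.05,-0.022,0],"twist":[0,0,4]},{"offset":[0.11,-0.048,0],"twist":[0,0,13]},{"offset":[0.16,-0.07,0],"twist":[0,0,13]},{"offset":[0.215,-0.094,0],"twist":[0,0,13]},{"offset":[0.27,-0.118,0],"twist":[0,0,13]},{"offset":[0.32,-0.14,0],"twist":[0,0,13]},{"offset":[0.353,-0.155,0],"twist":[0,0,13]},{"offset":[0.353,-0.155,0],"twist":[0,0,13]},{"offset":[0.353,-0.155,0],"twist":[0,0,13]},{"offset":[0.353,-0.155,0],"twist":[0,0,13]}]' 1
python3 - <<'E'
from h import *
KT=cam("wrist");o=get_obs();im=get_image("wrist");save(im,"w1.png")
T=np.array(KT[2]["tool_from_camera"]);print(T.round(3),KT[0])
Rm=R.from_rotvec(o["tool_rot"]).as_matrix();print(o["t"],o["tool_pos"],np.degrees(np.arctan2(Rm[1,0],Rm[0,0])))
for r in cut_out("handle_center","wrist"): print(r["confidence"],r["rect"])
hsv=cv2.cvtColor(im,cv2.COLOR_RGB2HSV);g=cv2.inRange(hsv,(45,110,40),(85,255,255))
n,l,st,_=cv2.connectedComponentsWithStats(g);print(st[1:][st[1:,4]>200])
for q in ([.496,-.316,.038],):print(proj("wrist",np.array(q),KT))
E
```

```text
t: 1.8
tool_pos: [0.4949, -0.317, 0.2313]
tool_rot: [3.135, 0.205, -0.0]
contact_force: [-0.2, -0.3, 0.1]
opening: 0.0852
grip_force: 0.0
[[-0.001  0.962  0.272  0.069]
 [ 1.     0.001  0.     0.001]
 [-0.     0.272 -0.962 -0.142]
 [ 0.     0.     0.     1.   ]] [[323.33561678   0.         257.71038913]
 [  0.         323.33561678 189.65733464]
 [  0.           0.           1.        ]]
1.8 [ 0.49489148 -0.31697981  0.23131826] 7.468668531175225
0.86 [260.4, 156.7, 51.8, 137.9]
0.86 [65.2, 225.7, 72.6, 121.3]
0.81 [328.8, 318.7, 55.9, 67.6]
[[ 502  104   10   46  379]
 [ 232  136   53   54 1124]]
[256.2387162  165.18256834]
```

View pics/w1.png

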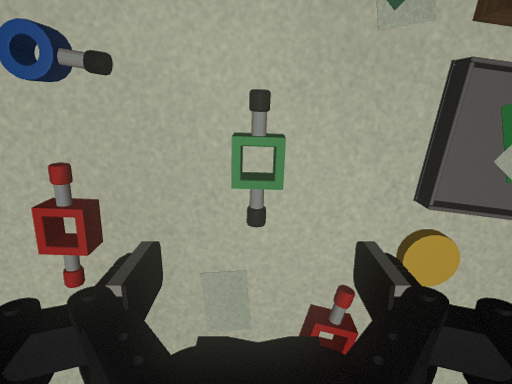

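The wrist picture shows the green handle centred at about (258,161), with its arms nearly along tool x (ends at (260,100) and (256,216)). There's a red one at (67,225) and blue at (30,50).

```bash
python3 - <<'E'
from h import *
KT=cam("wrist");im=cv2.imread("pics/w1.png")
hsv=cv2.cvtColor(im,cv2.COLOR_BGR2HSV);g=cv2.inRange(hsv,(45,90,40),(85,255,255));g[:,:200]=0;g[:,330:]=0
v,u=np.nonzero(g);b=np.array([ray("wrist",p,.038,KT)[:2] for p in zip(u,v)])
print("hub",cv2.minAreaRect((b*1000).astype(np.float32)))
o=get_obs();Rm=R.from_rotvec(o["tool_rot"]).as_matrix()
d=hsv[...,2]<60;d[:,:235]=0;d[:,285:]=0
E=[]
for lo,hi in((85,112),(204,230)):
    v,u=np.nonzero(d[lo:hi]);p=ray("wrist",(u.mean(),v.mean()+lo),.028,KT);E.append(p);print(u.mean(),v.mean()+lo,p)
e=E[0]-E[1];c=(E[0]+E[1])/2;print("yaw",np.degrees(np.arctan2(e[1],e[0])),"c",c,np.linalg.norm(e))
print("tool offset",Rm.T@(c-o["tool_pos"]))
E
```

```text
hub ((499.6089782714844, -317.1634521484375), (57.996131896972656, 54.82862854003906), 5.702450752258301)
259.53221957040574 100.37231503579952 [ 0.56186775 -0.31084668  0.028     ]
256.1107594936709 216.8639240506329 [ 0.43463134 -0.32367691  0.028     ]
yaw 5.758112191428021 c [ 0.49824954 -0.3172618   0.028     ] 0.1278816580301615
tool offset [0.00328554 0.00072802 0.20332855]
```

```bash
python3 -m crank '[{"offset":[0.0035,0.001,0.05],"twist":[0,0,1.7]},{"offset":[0.0035,0.001,0.11],"twist":[0,0,1.7]},{"offset":[0.0035,0.001,0.165],"twist":[0,0,1.7]},{"offset":[0.0035,0.001,0.2],"twist":[0,0,1.7]},{"offset":[0.0035,0.001,0.22],"twist":[0,0,1.7]},{"offset":[0.0035,0.001,0.226],"twist":[0,0,1.7]},{"offset":[0.0035,0.001,0.226],"twist":[0,0,1.7]}]'
python3 -m crank '[{"offset":[0,0,0],"twist":[0,0,0]},{"offset":[0,0,0],"twist":[0,0,0]},{"offset":[0,0,0],"twist":[0,0,0]},{"offset":[0,0,0],"twist":[0,0,0]},{"offset":[0,0,0],"twist":[0,0,0]},{"offset":[0,0,0],"twist":[0,0,0]}]' 0 60
```

```text
t: 2.78
tool_pos: [0.4998, -0.3174, 0.0064]
tool_rot: [3.136, 0.16, 0.002]
contact_force: [-0.4, -0.5, 0.4]
opening: 0.0856
grip_force: 0.0
t: 3.52
tool_pos: [0.5004, -0.3175, 0.0072]
tool_rot: [3.135, 0.161, 0.004]
contact_force: [0.9, 0.5, 6.0]
opening: 0.0545
grip_force: 65.5
```

```bash
python3 -m crank '[{"offset":[0,0,-0.03],"twist":[0,0,0]},{"offset":[0,0,-0.08],"twist":[0,0,0]},{"offset":[0,0,-0.135],"twist":[0,0,0]},{"offset":[0,-0.02,-0.19],"twist":[0,0,0]},{"offset":[0,-0.06,-0.235],"twist":[0,0,0]},{"offset":[0,-0.11,-0.265],"twist":[0,0,3]},{"offset":[0,-0.165,-0.285],"twist":[0,0,7]},{"offset":[0,-0.22,-0.293],"twist":[0,0,12]},{"offset":[0,-0.275,-0.293],"twist":[0,0,16]},{"offset":[0,-0.33,-0.293],"twist":[0,0,18]},{"offset":[0,-0.385,-0.293],"twist":[0,0,18]},{"offset":[0,-0.435,-0.293],"twist":[0,0,18]},{"offset":[0,-0.47,-0.293],"twist":[0,0,18]},{"offset":[0,-0.485,-0.293],"twist":[0,0,18]},{"offset":[0,-0.485,-0.293],"twist":[0,0,18]},{"offset":[0,-0.485,-0.293],"twist":[0,0,18]}]'
python3 - <<'E'
from h import *
KT=cam("wrist");o=get_obs();im=get_image("wrist");save(im,"w2.png")
np.save("T2.npy",KT[1]);Rm=R.from_rotvec(o["tool_rot"]).as_matrix();print(o["t"],o["tool_pos"],np.degrees(np.arctan2(Rm[1,0],Rm[0,0])),o["opening"],o["grip_force"])
for r in cut_out("spindle_seat","wrist"): print(r["confidence"],r["rect"])
print(proj("wrist",np.array([.489,.252,.186]),KT))
E
```

```text
t: 5.52
tool_pos: [0.4498, 0.1649, 0.298]
tool_rot: [3.123, -0.334, -0.0]
contact_force: [-0.3, -0.0, -2.1]
opening: 0.0551
grip_force: 64.7
5.525 [0.44977666 0.16487    0.29801734] -12.21101187874991 0.055123769375821405 64.69462394714355
0.62 [139.1, 151.7, 58.3, 50.0]
0.4 [259.1, 216.6, 151.3, 255.1]
[139.94791103 162.83267816]
```

View pics/w2.png

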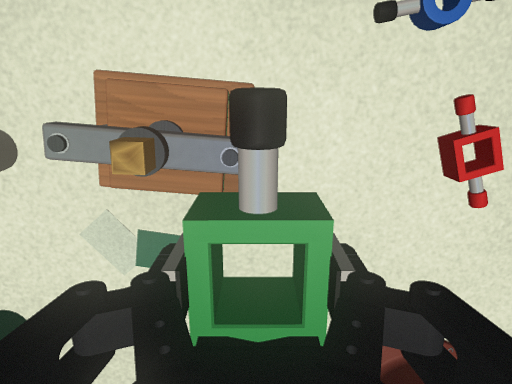

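The picture shows the held handle level and square in the gripper, hub centre about (259,280). The spindle is at about (132,157), on the beam running (45,138)–(240,160). Next is a zoomed crop of the spindle.

```bash
python3 - <<'E'
from h import *
im=cv2.imread("pics/w2.png");c=im[110:190,80:190];c=cv2.resize(c,None,fx=7,fy=7,interpolation=cv2.INTER_CUBIC)
cv2.imwrite("pics/c2.png",cv2.convertScaleAbs(c,alpha=1.4))
E
```

```text
(no output)
```

View pics/c2.png

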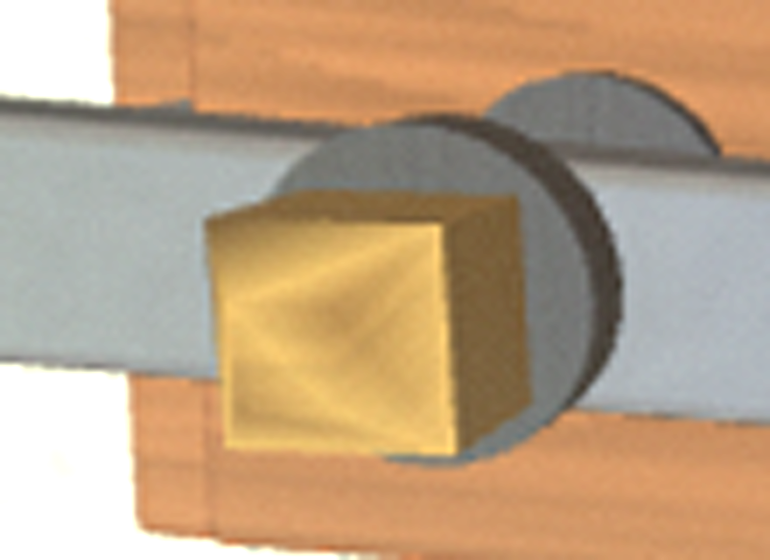

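```bash
python3 - <<'E'
from h import *
KT=cam("wrist");KT=(KT[0],np.load("T2.npy"))
C=np.array([(207,218),(442,222),(456,453),(225,447)])/7+[80,110]-.43
P=np.array([ray("wrist",c,.172,KT) for c in C]);c=P.mean(0)
d=np.roll(P,-1,0)-P;print(c,np.linalg.norm(d[:,:2],axis=1),np.degrees(np.arctan2(d[:,1],d[:,0]))%90)
# held hub top corners, z estimate: find z making width 56
o=get_obs();Rm=R.from_rotvec(o["tool_rot"]).as_matrix()
print("base check", proj("wrist",c-[0,0,.030],KT))
H=np.array([(184.5,220.5),(333,220),(213,242.5),(304,242.5)])
for z in (.325,.33,.335):
    Q=np.array([ray("wrist",h,z,KT) for h in H]);L=(Q-o["tool_pos"])@Rm;print(z,L.round(4).tolist(),np.linalg.norm(Q[1]-Q[0]))
print("tool offset to spindle",Rm.T@(c-o["tool_pos"]))
# same in top view
K=cam("top");p=ray("top",(137.1,205.3),.183,K);print("top",p)
E
```

```text
[0.49393801 0.26680449 0.172     ] [0.0277223  0.02802394 0.02799951 0.02775702] [76.76086067 75.68289817 76.2010204  75.10291452]
base check [139.6311147  151.94755314]
0.325 [[0.0245, -0.0274, -0.0268], [0.0246, 0.0292, -0.0268], [0.0153, -0.0169, -0.0268], [0.0153, 0.0185, -0.0268]] 0.056628116786139195
0.33 [[0.0264, -0.0262, -0.0318], [0.0266, 0.0279, -0.0318], [0.0177, -0.0162, -0.0318], [0.0176, 0.0177, -0.0318]] 0.05417625035309753
0.335 [[0.0283, -0.025, -0.0368], [0.0285, 0.0267, -0.0368], [0.02, -0.0154, -0.0368], [0.02, 0.0169, -0.0368]] 0.051724383920055815
tool offset to spindle [ 0.02139359 -0.10909189  0.12615648]
top [0.49033338 0.25885978 0.183     ]
```

```bash
python3 -m crank '[{"offset":[0.01,-0.04,0],"twist":[0,0,1.9]},{"offset":[0.02,-0.08,0.02],"twist":[0,0,1.9]},{"offset":[0.023,-0.11,0.05],"twist":[0,0,1.9]},{"offset":[0.023,-0.11,0.075],"twist":[0,0,1.9]},{"offset":[0.023,-0.11,0.085],"twist":[0,0,1.9]},{"offset":[0.023,-0.11,0.095],"twist":[0,0,1.9]},{"offset":[0.023,-0.11,0.105],"twist":[0,0,1.9]},{"offset":[0.023,-0.11,0.112],"twist":[0,0,1.9]},{"offset":[0.023,-0.11,0.118],"twist":[0,0,1.9]},{"offset":[0.023,-0.11,0.124],"twist":[0,0,1.9]},{"offset":[0.023,-0.11,0.124],"twist":[0,0,1.9]}]'
python3 - <<'E'
from h import *
im=get_image("wrist");save(im,"w3.png");print(get_obs()["wrist_torque"])
E
```

```text
t: 7.0
tool_pos: [0.495, 0.2684, 0.1737]
tool_rot: [3.118, -0.384, -0.001]
contact_force: [0.5, -0.2, -2.2]
opening: 0.0554
grip_force: 65.0
[0.03478376 0.00235652 0.00247476]
```

View pics/w3.png

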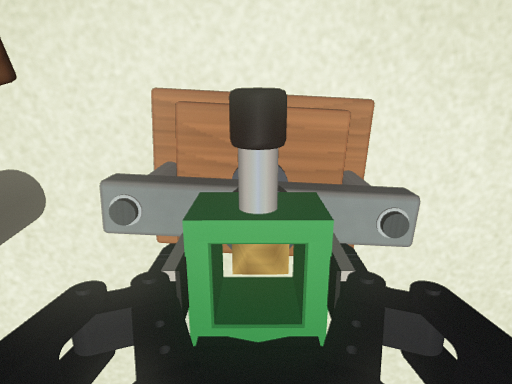

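The brass tip shows inside the hole, at cols 232–290 against 212–304, with no contact force. I continue down.

```bash
python3 -m crank '[{"offset":[0,0,0.005],"twist":[0,0,0]},{"offset":[0,0,0.01],"twist":[0,0,0]},{"offset":[0,0,0.014],"twist":[0,0,0]},{"offset":[0,0,0.018],"twist":[0,0,0]},{"offset":[0,0,0.021],"twist":[0,0,0]},{"offset":[0,0,0.021],"twist":[0,0,0]}]'
```

```text
t: 7.8
tool_pos: [0.4951, 0.2685, 0.1529]
tool_rot: [3.118, -0.384, -0.001]
contact_force: [-0.8, 0.1, -1.0]
opening: 0.0551
grip_force: 65.0
```

```bash
python3 -m crank '[{"offset":[0,0,0.001],"twist":[0,0,0]},{"offset":[0,0,0.002],"twist":[0,0,0]},{"offset":[0,0,0.003],"twist":[0,0,0]},{"offset":[0,0,0.003],"twist":[0,0,0]}]'
```

```text
t: 8.3
tool_pos: [0.4952, 0.2685, 0.1502]
tool_rot: [3.118, -0.384, -0.0]
contact_force: [-0.5, 0.7, -2.8]
opening: 0.0551
grip_force: 65.0
```

```bash
python3 -m crank '[{"offset":[0,0,0.001],"twist":[0,0,0]},{"offset":[0,0,0.002],"twist":[0,0,0]},{"offset":[0,0,0.002],"twist":[0,0,0]}]'
```

```text
t: 8.68
tool_pos: [0.4955, 0.2686, 0.1492]
tool_rot: [-3.118, 0.384, -0.001]
contact_force: [-2.3, -1.6, 3.6]
opening: 0.055
grip_force: 65.6
```

Contact came at the expected seat height. I release, rise and look.

```bash
python3 -m crank '[{"offset":[0,0,0],"twist":[0,0,0]},{"offset":[0,0,0],"twist":[0,0,0]},{"offset":[0,0,0],"twist":[0,0,0]},{"offset":[0,0,0],"twist":[0,0,0]},{"offset":[0,0,0],"twist":[0,0,0]}]' 1
python3 -m crank '[{"offset":[0,0,-0.02],"twist":[0,0,0]},{"offset":[0,0,-0.05],"twist":[0,0,0]},{"offset":[0,0,-0.09],"twist":[0,0,0]},{"offset":[0,0,-0.12],"twist":[0,0,0]},{"offset":[0,0,-0.12],"twist":[0,0,0]},{"offset":[0,0,-0.12],"twist":[0,0,0]}]'
python3 - <<'E'
from h import *
KT=cam("wrist");im=get_image("wrist");im2=get_image("scene")
c=cv2.resize(im2[170:290,290:410],(384,384),interpolation=cv2.INTER_CUBIC)
for z in(.180,.188):print(proj("wrist",np.array([.494,.267,z]),KT))
save(np.hstack([im[:,80:430],c]),"w4.png")
E
```

```text
t: 9.3
tool_pos: [0.4953, 0.2685, 0.1483]
tool_rot: [3.118, -0.384, -0.0]
contact_force: [-0.5, 0.3, -0.4]
opening: 0.085
grip_force: 0.0
t: 10.05
tool_pos: [0.4951, 0.2684, 0.2682]
tool_rot: [3.118, -0.384, -0.0]
contact_force: [-1.2, 0.2, 0.1]
opening: 0.0853
grip_force: 0.0
[259.24582367 196.09487298]
[259.29644038 199.31999988]
```

View pics/w4.png

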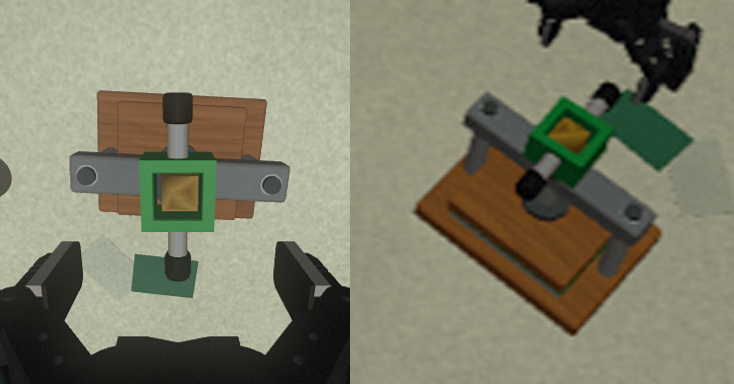

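The handle sits level on the spindle at (178,192) in the left half, with the brass tip through the hole and the gripper clear.

```bash
python3 -c "
from station import *
print(finish_job())"
```

```text
the job is handed in; nothing more can be done
None
```

The green square-holed handle is on the spindle, level on the collar and released, with the blue handle and bottle not touched; I handed the job in at about 10 s, and the verdict wasn't shown.

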